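# Clear the tub and butt the bar in the jig

### The job

A tub of bolts has been left standing in the guide of the butting jig, in the gap between the clamped bar and the loose bar. First lift the tub out and set it down (do not drop it) upright on the floor of the steel tray, without knocking about the two tubs already there. Then slide the loose bar along the guide, without lifting it, until its end sits flush against the end of the clamped bar, with no gap left.

Things in the scene. Friction and masses are not known exactly. Their poses are not given: they have to be found in the camera images.
- jig: Fixed jig: dark base plate 120 (x) x 340 (y) x 10 mm. Origin: centre of its underside, on the bench; guide along y. Two rails along y, tops at z 22 mm, inner faces x +-32, outer +-44 mm, y -165 to 165 mm, open at the +y end. At the -y end an aluminium bar 60 (x) x 40 mm high is fixed from y -165 to -75 mm (top z 50 mm) under a clamp strap (y -150 to -120 mm, up to z 72 mm, x +-55 mm).
- stop_face (a point): Centre of the clamped bar's free end face (jig y = -75 mm, 30 mm above the bench); axes as the jig's. The face looks along +y.
- bar: The loose bar: plain aluminium block 60 (x) x 110 (y) x 40 mm high, about 0.6 kg, lying on the base plate between the rails (2 mm play each side), at the jig's +y end. Origin: centre of its underside (10 mm above the bench); its y axis points along the jig's y, away from the clamped bar.
- bar_inner_end (a point): Centre of the loose bar's end face that looks at the clamped bar (bar y = -55 mm, 20 mm above its underside); axes as the bar's.
- bar_outer_end (a point): Centre of the loose bar's other end face (bar y = +55 mm, 20 mm above its underside), the one to push; axes as the bar's.
- tub: The obstacle: upright straight-sided white plastic tub with bolts in it, rigid, diameter 56 mm, height 70 mm, about 0.2 kg, standing on the jig's base plate between rails and between the two bars. Origin: centre of its underside; z up.
- tray: Fixed shallow open steel tray on the bench, 280 (x) x 140 (y) mm outside, walls 4 mm thick and 18 mm high, floor top at z 4 mm. Origin: centre of its underside. The two other tubs stand in its far part, about x = +95 mm; the near part (x from -135 to +55 mm) is free.
- tray_tub_a: White plastic tub standing in the tray, diameter 56 mm, height 70 mm. Origin: centre of its underside. To be left alone.
- tray_tub_b: Smaller white plastic tub standing in the tray, diameter 50 mm, height 58 mm. Origin: centre of its underside. To be left alone.
Things that resemble listed ones, but are neither listed nor needed, are in the scene too. What is shaped like the tub but blue or red is not meant. Of the things shaped like the bar, the aluminium one is meant.

How it is judged:
On the way, in this order (a step that is already met when the one before it is completed fails the run):
1. the tub stands upright on the tray's floor, let go (x of tub in the frame of tray between -0.115 and 0.115 m and y of tub in the frame of tray between -0.045 and 0.045 m and z of tub in the frame of tray below 0.01 m and angle between tub's own z axis and vertical below 0.1 rad and linear speed of tub below 0.02 m/s and contact force between the fingers and tub below 0.05 N), for 0.2 s.
2. the loose bar sits flush against the clamped bar (gap under 3 mm) (y of bar_inner_end in the frame of stop_face below 0.003 m and z of bar in the frame of jig below 0.013 m and angle between bar's own z axis and vertical below 0.05 rad and angle between the y axis of bar and the y axis of jig, either way round below 0.06 rad and x of bar in the frame of jig between -0.01 and 0.01 m), for 0.2 s.
At the end, for the whole second after the job is handed in: The tub stands upright (within 0.1 rad) on the floor of the tray, let go and at rest; the loose bar lies flat on the jig's plate between the rails, at rest, with less than 3 mm between its end and the clamped bar's end (all of step 1 and all of step 2 and linear speed of bar below 0.01 m/s); the robot touches nothing.
It fails at once if a tub already in the tray is moved more than 30 mm or tipped by more than 0.35 rad (distance of any of tray_tub_a, tray_tub_b from where it was at the start of the episode above 0.03 m or angle between any of tray_tub_a, tray_tub_b's own z axis and vertical above 0.35 rad).
It fails at once if the tub is tipped by more than 0.6 rad (angle between tub's own z axis and vertical above 0.6 rad).
It fails at once if the tub is dropped: falling freely with its underside more than 30 mm above the bench (contact force between the fingers and tub below 0.05 N and height (world z) of tub above 0.03 m and linear speed of tub above 0.3 m/s).
It fails at once if the loose bar is lifted: its origin more than 12 mm above the plate (height (world z) of bar above 0.022 m).
It also fails if it takes over 58 s, if anything falls off the work surface, if the arm or the gripper's body presses on something with over 40 N, if the wrist force passes 120 N, or if a joint passes its speed limit or range.

### The arm

A 7-joint arm with a two-finger parallel gripper is mounted at the origin on the work surface. World frame = base frame: x ahead of the robot, y to its left, z up, the work surface at z = 0. Lengths are in m, angles in rad, forces in N, time in s.
With the tool pointing down it reaches from about 0.425 to 0.875 m from the base axis. Payload 4.7 kg.
Tool frame: the origin (TCP) lies between the finger pads; the fingertips stand 14 mm ahead of it and the grasp point (between the pads) lies 5 mm behind it; z points along the fingers, y is the line along which they close (so a half turn about z gives the same grasp; the last joint's range is limited). The gripper opens to 87 mm and grips with 3 to 60 N. Pads are 19 mm wide; open, the fingers measure 117 mm over their backs; the gripper's body (75 mm by 190 mm) begins 51 mm behind the grasp point.
Start: joints at [-1.275, 0.321, -0.07, 1.45, 0.023, 1.371, -0.057], TCP at [0.181, 0.624, 0.237] pointing down, gripper open.
Joint ranges: [-2.86, 2.86], [-0.3, 2.09], [-1.38, 1.24], [0.06, 2.45], [-1.56, 4.7], [0.09, 2.05], [-2.69, 2.69]. Speed limits (rad/s): [2.57, 2.57, 3.14, 3.14, 3.14, 3.14, 3.14].

### API

Orientations are given as a rotation vector (axis times angle).
In Python, from bench import get_state, get_image, camera_params, close_job gives the robot as it stands. The module is installed in compiled form; this text tells all that it offers.
- The arm moves only by the tool arm_command, never from a script. Its argument "motion" is a list of rows, each a list of 5 numbers: the finger opening in mm, from 0 to 87, then the shift along the tool's x, y, z in mm, then the turn about the tool's z in degrees. In form: [[gripper, x, y, z, spin], ...]. A call has 1 to 5 rows; each row is the pose to reach, as a shift and turn from the pose commanded when the call began, along the tool's axes at that moment; what a row does not reach only later rows make up. A row lasts 1/12 s, in which the tool goes at most 41.7 mm and 7.16 degrees, less where a joint would pass 70% of its speed; a pose out of reach is approached as far as the arm can. A call with a gripper value outside its range is refused whole. The fingers move at their own pace and stop on an object; "newtons" is the grip in N (left out, the last holds). Time passes only in rows, so rows that repeat a pose let the fingers close. It gives the time, the measured TCP pose, the force, the opening and the grip force at its end, in the units of the state.
- get_state(): the state, without advancing time (a new reading comes with each control period).
- get_image(name): name is "scene" or "top" or "wrist"; returns (picture, depth): 480x640x3 uint8, red, green, blue; 480x640 float32, m along the optical axis (not along the pixel's ray), 0 where there is no reading.
- camera_params(name): a dict with "intrinsics" (3x3 intrinsics, pixels), "D" ([k1, k2, p1, p2, k3] as OpenCV has them; the pictures are not rectified), "extrinsics" (4x4, takes a point from camera to world coordinates). Camera axes: x right, y down, z forward; pixel columns grow to the right and rows downward; lengths in m; the calibration is good to about 2 mm. A picture is of the moment at which its call begins: read the wrist's pose just before it. camera_params takes no time and is no camera call; for the wrist camera it gives the pose at the moment of the call.
- close_job(): hands the job in; it is judged then, once.
The state is a dict: "time": time; "joint_positions": joint angles; "qd": joint speeds; "joint_torque": joint torques, N m; "position": TCP position; "tool_rot": TCP orientation; "ft_force": force on the tool from outside, world axes, zero at the start; "torque": the same for the moment, N m; "grip_width": opening from 0.0 (shut) to 1.0 (fully open); "grip_force": force on a finger pad.
Only numpy, scipy, OpenCV 4.12 (cv2) and the standard library are available. Lean on these libraries where they do the work, as an engineer would, in place of code of your own. Each camera call takes 0.05 s, during which the arm holds its last target. There are 200 camera calls.

## Working session

There is one attempt and no reset: what is moved stays moved. The work goes in short steps, Python scripts to look and compute and a tool call to move; the robot and the scene stay as the last step left them, time stands still between calls to the robot, and variables do not carry over. Pictures are saved under pics/ and viewed, at most 10 in all, crops included, and the job is handed in when it is done.

Besides the shell and the picture viewer there is one more tool, called after "Call:" by a JSON object that holds its "name" and its "arguments". arm_command: Moves the arm, as the interface text tells. Its arguments: {"type":"object","properties":{"motion":{"type":"array"},"newtons":{"type":"number"}},"required":["motion"]}

```bash
mkdir -p pics
cat > h.py <<'E'
import numpy as np, cv2
from bench import *
def shot(n,f=None):
    P=camera_params(n); im,d=get_image(n)
    if f: cv2.imwrite('pics/'+f,im[:,:,::-1])
    return im,d,P
def cloud(d,P):
    h,w=d.shape; u,v=np.meshgrid(np.arange(w),np.arange(h))
    K=np.array(P['intrinsics'],float);D=np.array(P['D'],float)
    n=cv2.undistortPoints(np.stack([u,v],-1).reshape(-1,1,2).astype(float),K,D).reshape(h,w,2)
    p=np.dstack([n*d[...,None],d]); E=np.array(P['extrinsics'])
    q=p@E[:3,:3].T+E[:3,3]; q[d==0]=np.nan
    return q
E
python3 - <<'E'
from h import *
im,d,P=shot('top','top1.png'); np.savez('top1.npz',im=im,q=cloud(d,P))
s=get_state(); print(s['time'],s['position'],s['tool_rot'],s['ft_force'],s['grip_width'])
E
```

```text
0.05 [0.18067407 0.62385826 0.23548381] [-4.41193563e-01 -3.11027334e+00  2.89046072e-03] [-0.26127186 -0.27254035 -0.83547661] 0.9975773058738527
```

View pics/top1.png

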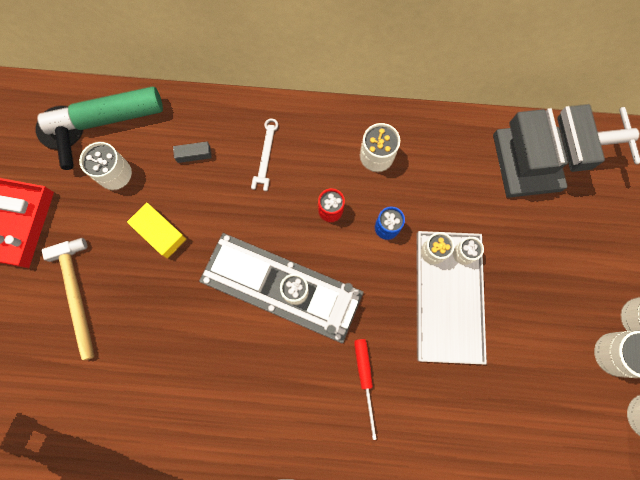

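The jig lies around (283,288), with the strap at its right end (345,305). The loose bar is at (240,267), the tub at (294,289), and the tray at (452,298) with its tubs at the top.

Run:
```python
from h import *
z=np.load('top1.npz');q=z['q'];im=z['im']
for n,(u,v) in dict(tub=(294,289),bar=(240,267),clamped=(322,300),strap=(342,307),tray=(452,320),ta=(440,245),tb=(470,248),trTL=(420,235),trBR=(484,361)).items(): print(n,q[v,u].round(4))
def sel(c,r,z0,z1):
    m=(np.hypot(q[...,0]-c[0],q[...,1]-c[1])<r)&(q[...,2]>z0)&(q[...,2]<z1); return q[m]
def circ(n,uv,z0,z1):
    c=q[uv[1],uv[0]]; p=sel(c,.05,z0,z1); e=cv2.minEnclosingCircle(p[:,:2].astype(np.float32)); print(n,len(p),e)
circ('tub',(294,289),.073,.09); circ('ta',(440,245),.066,.085); circ('tb',(470,248),.054,.066)
def rect(n,c,r,z0,z1):
    p=sel(c,r,z0,z1); print(n,len(p),cv2.minAreaRect(p[:,:2].astype(np.float32)),np.median(p[:,2]))
rect('bar',q[267,240],.075,.044,.056); rect('clamp',q[300,322],.04,.044,.056)
rect('jig rails+',q[288,283],.185,.016,.026)
rect('tray',q[298,452],.16,.012,.024)
```

```text
tub [0.4898 0.026  0.0759]
bar [0.5296 0.1454 0.0535]
clamped [ 0.4749 -0.0331  0.0531]
strap [ 0.4625 -0.075   0.067 ]
tray [ 0.4614 -0.3158  0.0057]
ta [ 0.6089 -0.2702  0.0712]
tb [ 0.6116 -0.3374  0.0557]
trTL [ 0.6416 -0.2385  0.0165]
trBR [ 0.3812 -0.3805  0.0179]
tub 341 ((0.4933488965034485, 0.026213087141513824), 0.028040437027812004)
ta 415 ((0.6122030019760132, -0.2786697745323181), 0.03753096982836723)
tb 367 ((0.6106305122375488, -0.32535675168037415), 0.03820817917585373)
bar 1476 ((0.5316550135612488, 0.1460656225681305), (0.11287567019462585, 0.061305273324251175), 72.19229125976562) 0.05179141270152321
clamp 633 ((0.4750222861766815, -0.02714625746011734), (0.06343676149845123, 0.0600445494055748), 71.92381286621094) 0.05174846609010464
jig rails+ 1513 ((0.49863359332084656, 0.045267343521118164), (0.3595699071884155, 0.11637870967388153), 71.2836685180664) 0.023066693832458407
tray 999 ((0.5129871368408203, -0.309302419424057), (0.28191059827804565, 0.14138391613960266), 2.2822699546813965) 0.018940521382680098
```

```bash
cat >> h.py <<'E'
from scipy.spatial.transform import Rotation as R
def go(t,yaw=None,p=None,rv=None):
    s=get_state(); p=s['position'] if p is None else p
    M=R.from_rotvec(s['tool_rot']).as_matrix(); y=np.degrees(np.arctan2(M[1,1],M[0,1]))
    sp=None if yaw is None else -((yaw-y+90)%180-90)
    print('t',round(s['time'],2),'pos',np.round(s['position'],4),'yaw',round(y,1),'shift',(M.T@(np.array(t)-p)*1000).round(1),'spin',sp)
E
python3 - <<'E'
from h import *
go([.37,.46,.235],-18); go([.49,.026,.2],-18)
q=np.load('top1.npz')['q'];p=q[np.isfinite(q[...,2])]
a=np.array([.306,.952]);c=np.array([.4935,.0262]);n=np.array([.952,-.306])
d=p[:,:2]-c;s=d@a;t=d@n
for x0 in(-.02,0,.02):
  m=(abs(t-x0)<.008)&(p[:,2]>.045)&(p[:,2]<.057)&(abs(s)>.033)
  print(s[m&(s<0)].max(),s[m&(s>0)].min(),s[m].max())
m=(abs(s)>.035)&(s>.035)&(s<.2)&(p[:,2]>.046)&(p[:,2]<.057); print('bar x',t[m].min(),t[m].max())
E
```

```text
t 0.05 pos [0.1807 0.6239 0.2355] yaw 73.9 shift [-227.4 -104.7    0.7] spin -88.14713765217869
t 0.05 pos [0.1807 0.6239 0.2355] yaw 73.9 shift [-463.4 -488.2   36.4] spin -88.14713765217869
-0.04163635030269472 0.0696119313475505 0.6412176262696618
-0.0417585890189354 0.06963744864230464 0.6006489025664494
-0.04183506469499583 0.06959707233138371 0.38747729192558705
bar x -0.031009693626598632 0.030295860380449055
```

Call:
{"name": "arm_command", "arguments": {"motion": [[87,-45,-20,0,7],[87,-91,-42,0,14],[87,-136,-63,0,21],[87,-182,-84,0,28],[87,-227,-105,0,35]]}}

```text
time: 0.47
position: [0.3391, 0.486, 0.236]
tool_rot: [-1.364, -2.83, 0.001]
ft_force: [1.3, 0.3, 0.6]
grip_width: 0.998
grip_force: 0.0
```

Run:
```python
from h import *
go([.46,.25,.23],-18)
```

```text
t 0.47 pos [0.3391 0.486  0.236 ] yaw 38.5 shift [-259.9  -52.4    6.1] spin 56.52572453200934
```

Call:
{"name": "arm_command", "arguments": {"motion": [[87,-40,-8,1,7],[87,-80,-16,2,14],[87,-120,-24,3,21],[87,-160,-32,4,28],[87,-200,-40,5,35]]}}

```text
time: 0.88
position: [0.4327, 0.3048, 0.2311]
tool_rot: [-2.152, -2.288, 0.001]
ft_force: [0.5, 0.5, 0.4]
grip_width: 1.0
grip_force: 0.0
```

Run:
```python
from h import *
go([.4935,.026,.2],-18)
```

```text
t 0.88 pos [0.4327 0.3048 0.2311] yaw 3.5 shift [-282.    43.6   31.1] spin 21.512703132036563
```

Call:
{"name": "arm_command", "arguments": {"motion": [[87,-40,6,4,7],[87,-80,12,8,14],[87,-120,18,12,21],[87,-160,25,16,21],[87,-200,31,20,21]]}}

```text
time: 1.3
position: [0.4766, 0.1075, 0.211]
tool_rot: [-2.528, -1.865, 0.0]
ft_force: [1.2, -0.3, -0.5]
grip_width: 1.004
grip_force: 0.0
```

Run:
```python
from h import *
go([.4935,.026,.2],-18)
```

```text
t 1.3 pos [0.4766 0.1075 0.211 ] yaw -17.2 shift [-72.8  40.2  11. ] spin 0.8418559221593824
```

Call:
{"name": "arm_command", "arguments": {"motion": [[87,-36,20,6,0.5],[87,-73,40,11,0.5],[87,-73,40,11,0.5],[87,-73,40,11,0.5]]}}

```text
time: 1.63
position: [0.4932, 0.025, 0.2]
tool_rot: [-2.541, -1.846, 0.002]
ft_force: [0.2, 1.5, 0.0]
grip_width: 1.002
grip_force: 0.0
```

Run:
```python
from h import *
go([.4935,.026,.2],-18)
im,d,P=shot('wrist','w1.png');q=cloud(d,P);s=get_state();print(s['position'])
p=q[np.isfinite(q[...,2])]
m=(np.hypot(p[:,0]-.4935,p[:,1]-.026)<.036)&(p[:,2]>.07)&(p[:,2]<.09);e=p[m];print(len(e),np.median(e[:,2]),e[:,2].max())
print(cv2.minEnclosingCircle(e[:,:2].astype(np.float32)))
```

```text
t 1.63 pos [0.4932 0.025  0.2   ] yaw -18.0 shift [ 1.1 -0.  -0. ] spin -0.000689139538735617
[0.49313835 0.02747411 0.20011394]
3327 0.07489873029576666 0.08290591528969943
((0.49233272671699524, 0.027955476194620132), 0.028229203075170517)
```

View pics/w1.png

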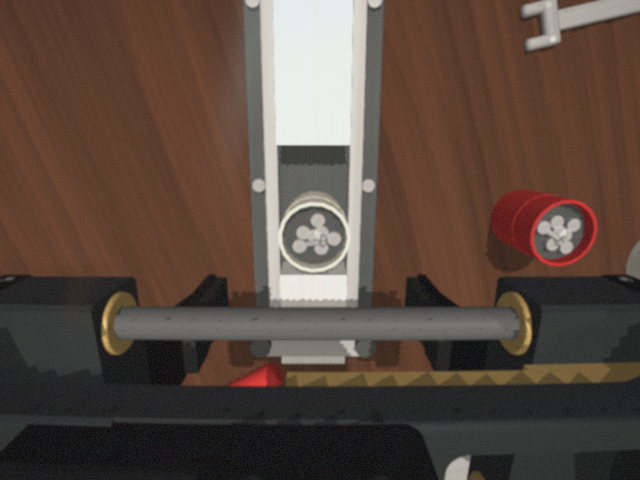

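The tub is centred at (314,236) in the wrist view and the fingers are square to the guide, so I can descend.

Call:
{"name": "arm_command", "arguments": {"motion": [[87,0,0,40,0],[87,0,0,80,0],[87,0,0,110,0],[87,0,0,135,0],[87,0,0,150,0]], "newtons": 20}}

```text
time: 2.1
position: [0.4911, 0.0301, 0.0474]
tool_rot: [-2.531, -1.858, 0.006]
ft_force: [-1.3, -0.8, -0.4]
grip_width: 0.998
grip_force: 0.0
```

Call:
{"name": "arm_command", "arguments": {"motion": [[50,0,0,0,0],[50,0,0,0,0],[50,0,0,0,0],[50,0,0,0,0],[50,0,0,0,0]], "newtons": 20}}

```text
time: 2.52
position: [0.4946, 0.0286, 0.0519]
tool_rot: [2.535, 1.855, 0.004]
ft_force: [-0.6, 0.3, 0.5]
grip_width: 0.705
grip_force: 0.0
```

Call:
{"name": "arm_command", "arguments": {"motion": [[50,0,0,0,0],[50,0,0,0,0],[50,0,0,0,0]]}}

```text
time: 2.77
position: [0.4938, 0.0285, 0.0516]
tool_rot: [-2.535, -1.854, -0.002]
ft_force: [-2.2, 1.6, 6.4]
grip_width: 0.641
grip_force: 20.0
```

Call:
{"name": "arm_command", "arguments": {"motion": [[50,0,0,-20,0],[50,0,0,-50,0],[50,0,0,-85,0],[50,0,0,-110,0],[50,0,0,-120,0]]}}

```text
time: 3.18
position: [0.4957, 0.028, 0.1743]
tool_rot: [2.535, 1.853, 0.01]
ft_force: [-0.1, 0.4, -1.5]
grip_width: 0.64
grip_force: 20.0
```

Run:
```python
from h import *
go([.475,-.311,.17],-18);s=get_state();print(s['grip_width'],s['grip_force'])
```

```text
t 3.18 pos [0.4957 0.028  0.1743] yaw -17.7 shift [-329.3   83.2    3.5] spin 0.32993925865145
0.6397338042017321 19.999817423522472
```

Call:
{"name": "arm_command", "arguments": {"motion": [[50,-20,5,0,0],[50,-55,14,0,0],[50,-90,23,0,0],[50,-128,32,0,0],[50,-165,42,0,0]]}}

```text
time: 3.6
position: [0.4824, -0.1434, 0.1695]
tool_rot: [-2.534, -1.855, 0.001]
ft_force: [0.5, -1.1, -1.5]
grip_width: 0.639
grip_force: 20.0
```

Call:
{"name": "arm_command", "arguments": {"motion": [[50,-38,9,0,0],[50,-75,18,0,0],[50,-112,28,0,0],[50,-145,36,0,0],[50,-164,41,0,0]]}}

```text
time: 4.02
position: [0.4707, -0.3153, 0.1696]
tool_rot: [2.539, 1.848, -0.004]
ft_force: [-0.1, -0.8, -2.0]
grip_width: 0.639
grip_force: 20.0
```

Run:
```python
from h import *
go([.475,-.311,.046],-18)
im,d,P=shot('scene','s1.png');s=get_state();print(s['position'],s['grip_width'],s['grip_force'])
```

```text
t 4.02 pos [ 0.4707 -0.3153  0.1696] yaw -17.9 shift [  5.8   2.9 123.6] spin 0.09028551386204242
[ 0.46990023 -0.31846358  0.16981805] 0.637260854241913 19.999026828445494
```

View pics/s1.png

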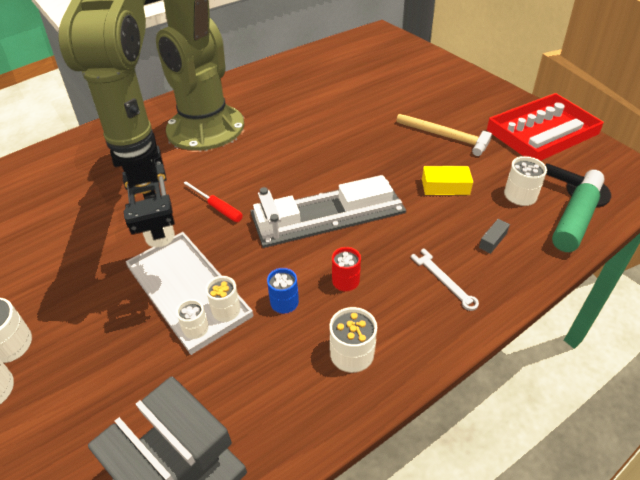

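The tub is held over the near part of the tray at (155,235), clear of the other two. I'll lower it now.

Call:
{"name": "arm_command", "arguments": {"motion": [[50,3,1,35,0],[50,6,3,70,0],[50,6,3,95,0],[50,6,3,108,0],[50,6,3,115,0]]}}

```text
time: 4.48
position: [0.4758, -0.3048, 0.0527]
tool_rot: [-2.533, -1.852, 0.004]
ft_force: [-0.2, 1.2, -1.7]
grip_width: 0.639
grip_force: 20.0
```

Call:
{"name": "arm_command", "arguments": {"motion": [[50,0,0,2,0],[50,0,0,4,0],[50,0,0,6,0],[50,0,0,7,0],[50,0,0,7,0]]}}

```text
time: 4.9
position: [0.4782, -0.3062, 0.0494]
tool_rot: [2.535, 1.854, 0.002]
ft_force: [-0.0, 0.1, -2.9]
grip_width: 0.639
grip_force: 20.0
```

Call:
{"name": "arm_command", "arguments": {"motion": [[50,0,0,1,0],[50,0,0,2,0],[50,0,0,2,0],[50,0,0,2,0]]}}

```text
time: 5.23
position: [0.4776, -0.3058, 0.0466]
tool_rot: [2.536, 1.855, 0.0]
ft_force: [-0.4, -0.3, -0.7]
grip_width: 0.638
grip_force: 20.0
```

Run:
```python
from h import *
import numpy as np
for i in range(3):
  get_image('top');s=get_state();print(s['position'].round(4),s['ft_force'].round(1))
```

```text
[ 0.4776 -0.3059  0.0466] [ 1.2 -0.9 -1.7]
[ 0.4776 -0.3059  0.0466] [ 0.1  0.3 -2.1]
[ 0.4776 -0.3059  0.0466] [ 0.6  0.4 -2.3]
```

Call:
{"name": "arm_command", "arguments": {"motion": [[50,0,0,0.5,0],[50,0,0,1,0],[50,0,0,1.5,0],[50,0,0,1.5,0],[50,0,0,1.5,0]]}}

```text
time: 5.8
position: [0.4776, -0.306, 0.0456]
tool_rot: [-2.536, -1.854, -0.001]
ft_force: [-2.7, 1.9, 5.7]
grip_width: 0.64
grip_force: 20.0
```

Call:
{"name": "arm_command", "arguments": {"motion": [[50,0,0,0.5,0],[50,0,0,1,0],[50,0,0,1,0],[50,0,0,1,0],[50,0,0,1,0]]}}

```text
time: 6.22
position: [0.4777, -0.306, 0.0456]
tool_rot: [-2.535, -1.854, -0.002]
ft_force: [-4.4, 3.0, 13.8]
grip_width: 0.635
grip_force: 20.0
```

It's in firm contact with the floor. I'll ease back and release.

Call:
{"name": "arm_command", "arguments": {"motion": [[50,0,0,-1.5,0],[60,0,0,-1.5,0],[75,0,0,-1.5,0],[87,0,0,-1.5,0],[87,0,0,-1.5,0]]}}

```text
time: 6.63
position: [0.4776, -0.3059, 0.0453]
tool_rot: [2.536, 1.855, -0.0]
ft_force: [-0.4, -0.0, 0.8]
grip_width: 0.834
grip_force: 0.0
```

Call:
{"name": "arm_command", "arguments": {"motion": [[87,0,0,0,0],[87,0,0,0,0],[87,0,0,0,0],[87,0,0,0,0],[87,0,0,0,0]]}}

```text
time: 7.05
position: [0.4776, -0.3059, 0.0455]
tool_rot: [-2.536, -1.854, -0.0]
ft_force: [-0.8, -0.6, 0.4]
grip_width: 0.992
grip_force: 0.0
```

Call:
{"name": "arm_command", "arguments": {"motion": [[87,0,0,-15,0],[87,0,0,-40,0],[87,0,0,-75,0],[87,0,0,-110,0],[87,0,0,-130,0]]}}

```text
time: 7.47
position: [0.4785, -0.3071, 0.1792]
tool_rot: [2.534, 1.851, 0.004]
ft_force: [0.9, -0.4, 0.6]
grip_width: 0.996
grip_force: 0.0
```

Run:
```python
from h import *
im,d,P=shot('wrist','w2.png');q=cloud(d,P);p=q[np.isfinite(q[...,2])]
m=(np.hypot(p[:,0]-.4776,p[:,1]+.306)<.05)&(p[:,2]>.066)&(p[:,2]<.085);e=p[m];print(len(e),np.median(e[:,2]),cv2.minEnclosingCircle(e[:,:2].astype(np.float32)))
go([.475,-.1,.2],-18)
go([.6,.2,.2],-18)
```

```text
2373 0.07011346335229729 ((0.47762298583984375, -0.3071148097515106), 0.02822047658264637)
t 7.52 pos [ 0.4801 -0.3081  0.1821] yaw -17.7 shift [196.7 -67.9 -18.5] spin 0.3202773938882615
t 7.52 pos [ 0.4801 -0.3081  0.1821] yaw -17.7 shift [520.5 -39.9 -18.4] spin 0.3202773938882615
```

View pics/w2.png

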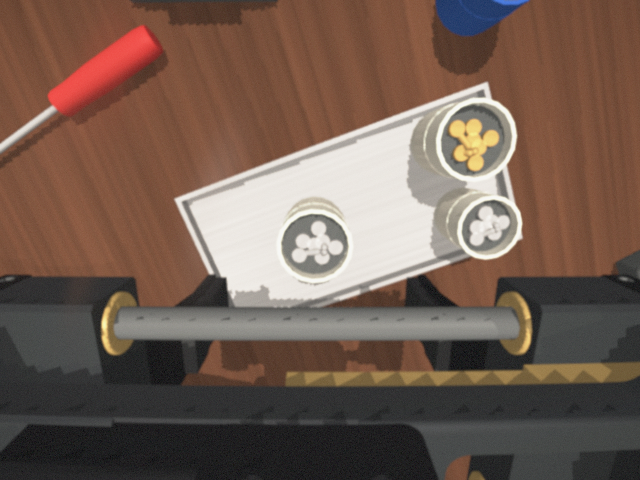

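The tub stands upright in the tray at (315,245) in this view, its rim is at z 0.070 m, and the other two tubs are undisturbed. Next is the bar's outer end.

Call:
{"name": "arm_command", "arguments": {"motion": [[20,35,-3,0,0],[20,75,-6,0,0],[20,115,-10,0,0],[20,155,-14,0,0],[20,195,-17,0,0]]}}

```text
time: 7.93
position: [0.5203, -0.1131, 0.1755]
tool_rot: [-2.536, -1.854, -0.001]
ft_force: [1.4, 0.5, -0.1]
grip_width: 0.702
grip_force: 0.0
```

Call:
{"name": "arm_command", "arguments": {"motion": [[20,40,-4,0,0],[20,80,-7,0,0],[20,120,-11,0,0],[20,160,-14,0,0],[20,195,-17,0,0]]}}

```text
time: 8.35
position: [0.5634, 0.0793, 0.1754]
tool_rot: [-2.534, -1.856, -0.001]
ft_force: [0.7, -0.3, 0.2]
grip_width: 0.324
grip_force: 0.0
```

Run:
```python
from h import *
go([.5608,.2356,.15],-17.8)
```

```text
t 8.35 pos [0.5634 0.0793 0.1754] yaw -17.6 shift [148.3 -49.6  25.5] spin 0.24788428413774
```

Call:
{"name": "arm_command", "arguments": {"motion": [[20,38,-12,5,0],[20,76,-25,10,0],[20,112,-38,15,0],[20,148,-49,25,0.3],[20,148,-49,25,0.3]]}}

```text
time: 8.77
position: [0.5581, 0.2427, 0.1478]
tool_rot: [-2.525, -1.86, 0.001]
ft_force: [-2.1, 2.2, -1.2]
grip_width: 0.235
grip_force: 0.0
```

Call:
{"name": "arm_command", "arguments": {"motion": [[20,0,0,0,0],[20,0,0,0,0]]}}

```text
time: 8.93
position: [0.5615, 0.2313, 0.1501]
tool_rot: [2.54, 1.848, -0.002]
ft_force: [-0.5, -1.5, 0.2]
grip_width: 0.232
grip_force: 0.0
```

Run:
```python
from h import *
im,d,P=shot('wrist','w3.png');q=cloud(d,P);p=q[np.isfinite(q[...,2])]
a=np.array([.306,.952]);c=np.array([.4935,.0262]);n=np.array([.952,-.306])
e=p[:,:2]-c;s=e@a;t=e@n
m=(abs(t)<.025)&(p[:,2]>.045)&(p[:,2]<.056)&(s>.05)&(s<.25);print(m.sum(),s[m].min(),s[m].max())
go([.5608,.2356,.036],-17.8)
```

```text
2279 0.11243798912381367 0.18200166841142834
t 8.98 pos [0.5619 0.2303 0.1505] yaw -18.0 shift [  4.8  -2.8 114.5] spin -0.2423299979532203
```

View pics/w3.png

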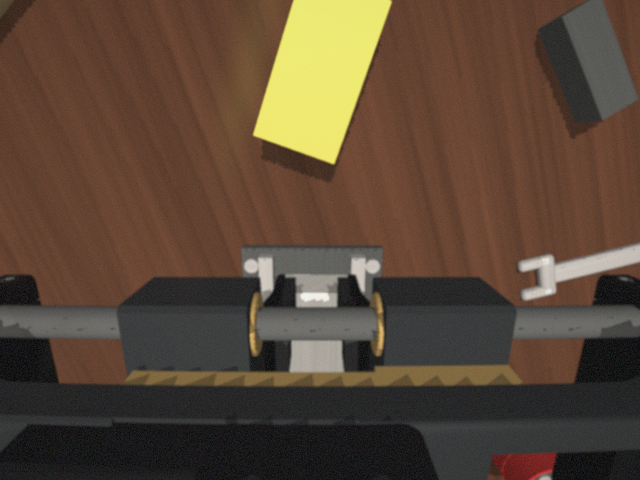

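The fingers are centred over the guide, just past the bar's outer end, with nothing below them except the plate. I'll go down.

Call:
{"name": "arm_command", "arguments": {"motion": [[20,5,-3,30,0],[20,5,-3,60,0],[20,5,-3,90,0],[20,5,-3,107,0],[20,5,-3,114,0]]}}

```text
time: 9.4
position: [0.5589, 0.2347, 0.0339]
tool_rot: [2.544, 1.844, -0.007]
ft_force: [-0.4, -0.9, -0.9]
grip_width: 0.23
grip_force: 0.0
```

Call:
{"name": "arm_command", "arguments": {"motion": [[20,-5,0,0,0],[20,-10,0,0,0],[20,-14,0,0,0],[20,-18,0,0,0],[20,-22,0,0,0]]}}

```text
time: 9.82
position: [0.5543, 0.2163, 0.0381]
tool_rot: [2.541, 1.847, 0.004]
ft_force: [-1.0, -0.2, 0.1]
grip_width: 0.23
grip_force: 0.0
```

Run:
```python
from h import *
go([.5173,.1001,.036],-17.8)
```

```text
t 9.82 pos [0.5543 0.2163 0.0381] yaw -18.0 shift [-122.     0.7    1.8] spin -0.18374487209491974
```

Call:
{"name": "arm_command", "arguments": {"motion": [[20,-7,0,0,0],[20,-14,0,0,0],[20,-21,0,0,0],[20,-28,0,0,0],[20,-35,0,0,0]]}}

```text
time: 10.23
position: [0.5434, 0.185, 0.0375]
tool_rot: [-2.539, -1.849, -0.006]
ft_force: [2.0, 5.3, 2.7]
grip_width: 0.232
grip_force: 2.6
```

Call:
{"name": "arm_command", "arguments": {"motion": [[20,-7,0,0,0],[20,-14,0,0,0],[20,-21,0,0,0],[20,-28,0,0,0],[20,-35,0,0,0]]}}

```text
time: 10.65
position: [0.5327, 0.1516, 0.0375]
tool_rot: [-2.539, -1.849, -0.006]
ft_force: [1.7, 4.2, 0.5]
grip_width: 0.232
grip_force: 2.7
```

Call:
{"name": "arm_command", "arguments": {"motion": [[20,-7,0,0,0],[20,-14,0,0,0],[20,-21,0,0,0],[20,-26,0,0,0],[20,-30,0,0,0]]}}

```text
time: 11.07
position: [0.5235, 0.1227, 0.0375]
tool_rot: [-2.54, -1.848, -0.006]
ft_force: [1.3, 6.3, 2.1]
grip_width: 0.234
grip_force: 2.9
```

Run:
```python
from h import *
go([.5173,.1001,.036],-17.8)
im,d,P=shot('top');q=cloud(d,P);p=q[np.isfinite(q[...,2])]
a=np.array([.306,.952]);c=np.array([.4935,.0262]);n=np.array([.952,-.306])
e=p[:,:2]-c;s=e@a;t=e@n
m=(abs(t)<.025)&(p[:,2]>.045)&(p[:,2]<.056)&(abs(s)<.25)
h,b=np.histogram(s[m],np.arange(-.08,.12,.004));print(list(zip(b.round(3),h)))
```

```text
t 11.07 pos [0.5235 0.1227 0.0375] yaw -17.9 shift [-23.4   1.1   1.4] spin -0.12038507755974592
[(np.float64(-0.08), np.int64(46)), (np.float64(-0.076), np.int64(45)), (np.float64(-0.072), np.int64(47)), (np.float64(-0.068), np.int64(45)), (np.float64(-0.064), np.int64(46)), (np.float64(-0.06), np.int64(45)), (np.float64(-0.056), np.int64(47)), (np.float64(-0.052), np.int64(45)), (np.float64(-0.048), np.int64(44)), (np.float64(-0.044), np.int64(27)), (np.float64(-0.04), np.int64(0)), (np.float64(-0.036), np.int64(0)), (np.float64(-0.032), np.int64(0)), (np.float64(-0.028), np.int64(0)), (np.float64(-0.024), np.int64(15)), (np.float64(-0.02), np.int64(44)), (np.float64(-0.016), np.int64(43)), (np.float64(-0.012), np.int64(48)), (np.float64(-0.008), np.int64(44)), (np.float64(-0.004), np.int64(42)), (np.float64(0.0), np.int64(45)), (np.float64(0.004), np.int64(48)), (np.float64(0.008), np.int64(43)), (np.float64(0.012), np.int64(42)), (np.float64(0.016), np.int64(46)), (np.float64(0.02), np.int64(46)), (np.float64(0.024), np.int64(41)), (np.float64(0.028), np.int64(44)), (np.float64(0.032), np.int64(47)), (np.float64(0.036), np.int64(42)), (np.float64(0.04), np.int64(44)), (np.float64(0.044), np.int64(46)), (np.float64(0.048), np.int64(42)), (np.float64(0.052), np.int64(45)), (np.float64(0.056), np.int64(44)), (np.float64(0.06), np.int64(43)), (np.float64(0.064), np.int64(44)), (np.float64(0.068), np.int64(34)), (np.float64(0.072), np.int64(27)), (np.float64(0.076), np.int64(3)), (np.float64(0.08), np.int64(0)), (np.float64(0.084), np.int64(11)), (np.float64(0.088), np.int64(0)), (np.float64(0.092), np.int64(0)), (np.float64(0.096), np.int64(0)), (np.float64(0.1), np.int64(0)), (np.float64(0.104), np.int64(0)), (np.float64(0.108), np.int64(0)), (np.float64(0.112), np.int64(0))]
```

The gap is now about 20 mm. I'll close most of it, then push slowly until the force rises.

Call:
{"name": "arm_command", "arguments": {"motion": [[20,-4,0,0,0],[20,-8,0,0,0],[20,-11,0,0,0],[20,-14,0,0,0],[20,-16,0,0,0]]}}

```text
time: 11.53
position: [0.5187, 0.1079, 0.0375]
tool_rot: [-2.539, -1.848, -0.006]
ft_force: [1.8, 5.8, 2.8]
grip_width: 0.23
grip_force: 3.1
```

Call:
{"name": "arm_command", "arguments": {"motion": [[20,-1,0,0,0],[20,-2,0,0,0],[20,-3,0,0,0],[20,-3.5,0,0,0],[20,-4,0,0,0]]}}

```text
time: 11.95
position: [0.5175, 0.1044, 0.0375]
tool_rot: [-2.539, -1.849, -0.006]
ft_force: [2.2, 5.9, 3.3]
grip_width: 0.227
grip_force: 3.1
```

Call:
{"name": "arm_command", "arguments": {"motion": [[20,-0.5,0,0,0],[20,-1,0,0,0],[20,-1.5,0,0,0],[20,-2,0,0,0],[20,-2,0,0,0]]}}

```text
time: 12.37
position: [0.5171, 0.1031, 0.0375]
tool_rot: [-2.539, -1.849, -0.007]
ft_force: [2.2, 7.0, 1.0]
grip_width: 0.23
grip_force: 3.8
```

Call:
{"name": "arm_command", "arguments": {"motion": [[20,-0.5,0,0,0],[20,-1,0,0,0],[20,-1.5,0,0,0],[20,-2,0,0,0],[20,-2,0,0,0]]}}

```text
time: 12.78
position: [0.5173, 0.1029, 0.0376]
tool_rot: [-2.538, -1.849, -0.012]
ft_force: [5.3, 10.4, -0.8]
grip_width: 0.232
grip_force: 5.8
```

Call:
{"name": "arm_command", "arguments": {"motion": [[20,-0.5,0,0,0],[20,-1,0,0,0],[20,-1.5,0,0,0],[20,-2,0,0,0],[20,-2,0,0,0]]}}

```text
time: 13.2
position: [0.5173, 0.1028, 0.0378]
tool_rot: [-2.537, -1.85, -0.016]
ft_force: [6.3, 14.5, -3.4]
grip_width: 0.233
grip_force: 7.7
```

Call:
{"name": "arm_command", "arguments": {"motion": [[20,5,0,0,0],[20,12,0,0,0],[20,25,0,0,0],[20,25,0,-20,0],[20,25,0,-60,0]]}}

```text
time: 13.62
position: [0.5183, 0.1202, 0.0925]
tool_rot: [-2.539, -1.849, 0.018]
ft_force: [0.1, 0.7, 0.7]
grip_width: 0.23
grip_force: 0.0
```

Call:
{"name": "arm_command", "arguments": {"motion": [[20,40,0,-30,0],[20,80,0,-60,0],[20,120,0,-90,0],[20,120,0,-100,0],[20,120,0,-100,0]]}}

```text
time: 14.03
position: [0.5617, 0.242, 0.2013]
tool_rot: [2.534, 1.856, 0.014]
ft_force: [-0.4, 0.5, 0.2]
grip_width: 0.229
grip_force: 0.0
```

Run:
```python
from h import *
go([.5173,.1001,.036],-17.8);print(get_state()['ft_force'])
im,d,P=shot('top');q=cloud(d,P);p=q[np.isfinite(q[...,2])]
cv2.imwrite('pics/t3.png',cv2.resize(im[180:380,180:500,::-1],None,fx=2.5,fy=2.5,interpolation=cv2.INTER_CUBIC))
a=np.array([.306,.952]);c=np.array([.4935,.0262]);n=np.array([.952,-.306])
e=p[:,:2]-c;s=e@a;t=e@n
for x0 in(-.02,0,.02):
  m=(abs(t-x0)<.008)&(p[:,2]>.045)&(p[:,2]<.057)&(s>-.07)&(s<.1);v=np.sort(s[m]); print(v.max(),np.diff(v).max())
```

```text
t 14.03 pos [0.5617 0.242  0.2013] yaw -17.6 shift [-149.8   -0.4  164.2] spin 0.24518454454475602
[-0.3580551   0.50683546  0.21587668]
0.06838585014434458 0.0010132365591833115
0.06795802643907563 0.0011550126021493967
0.06817506897347411 0.0009444048724229978
```

View pics/t3.png

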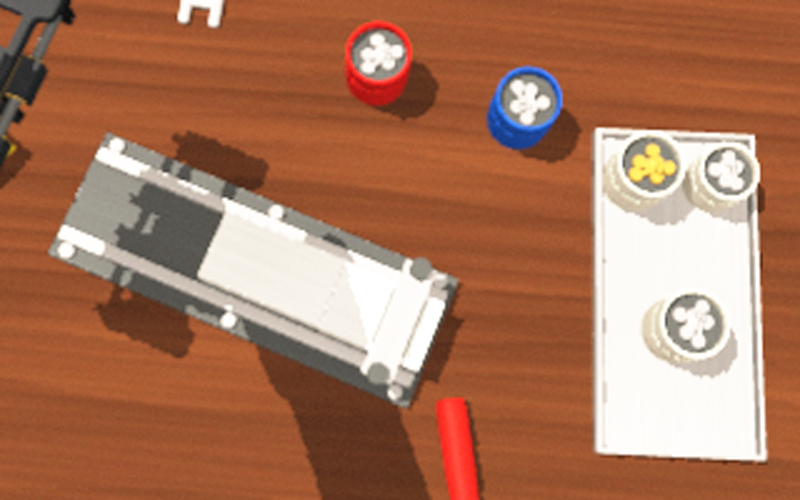

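The bars meet with no visible gap around (335,285) in the crop. The loose bar's outer end is at s = 0.068 m, which is where a flush fit puts it. The tub stands in the tray at (690,325), and the arm is clear.

```bash
python3 -c "
from bench import *
print(close_job())"
```

```text
the job is handed in; nothing more can be done
None
```

The tub stands upright in the tray with the other two tubs undisturbed, the loose bar is flush against the clamped bar, and the job was handed in at about 14 s; the hand-in call did not report the verdict.

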